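# Seat two former discs in a block-press mould plate

## Robot

A 7-joint arm with a two-finger parallel gripper is mounted at the origin on the work surface. World frame = base frame: x ahead of the robot, y to its left, z up, the work surface at z = 0. Lengths are in m, angles in rad, forces in N, time in s.
With the tool pointing down it reaches from about 0.425 to 0.875 m from the base axis. Payload 4.7 kg.
Tool frame: the origin (TCP) lies midway between the tips of the shut fingers; the grasp point (between the pads) lies ctrl.grasp_offset behind it (ctrl.grasp_offset is the distance from the TCP to the grasp point, in m); z points along the fingers, y is the line along which they close (so a half turn about z gives the same grasp; the last joint's range is limited). The gripper opens to 87 mm and grips with 3 to 60 N. Pads are 19 mm wide; open, the fingers measure 117 mm over their backs; the gripper's body (75 mm by 190 mm) begins 51 mm behind the grasp point.
Start: joints at [0.014, 0.321, -0.07, 1.45, 0.023, 1.371, -0.057], TCP at [0.65, -0, 0.194] pointing down, gripper open.
Joint ranges: [-2.86, 2.86], [-0.3, 2.09], [-1.38, 1.24], [0.06, 2.45], [-1.56, 4.7], [0.09, 2.05], [-2.69, 2.69]. Speed limits (rad/s): [2.57, 2.57, 3.14, 3.14, 3.14, 3.14, 3.14].

## Interface

Orientations are given as a rotation vector (axis times angle).
In Python, from bench import ctrl gives the robot as it stands. The module is installed in compiled form; this text tells all that it offers.
- The arm moves only by the tool jog_arm, never from a script. Its argument "moves" is one flat list of numbers, 7 for each row, row after row: the shift along the tool's x, y, z in units of 30 cm (1.0 is 30 cm), then the turn, a rotation vector about the tool's x, y, z in units of 60 degrees (1.0 is 60 degrees), then the gripper's target within -1 to 1 (fully open at 1, half-way at 0, shut at -1). In form: [x, y, z, wx, wy, wz, fingers, x, y, z, wx, wy, wz, fingers, ...]. A call has exactly 8 rows; each row is the pose to reach, as a shift and turn from the pose commanded when the call began, along the tool's axes at that moment; what a row does not reach only later rows make up. A row lasts 1/8 s, in which the tool goes at most 62.5 mm and 10.7 degrees, less where a joint would pass 70% of its speed; a pose out of reach is approached as far as the arm can. A call with a number of a shift or a turn outside -1 to 1 is refused whole. A call with a gripper value outside its range is refused whole. The fingers move at their own pace and stop on an object; "newtons" is the grip in N (left out, the last holds). Time passes only in rows, so rows that repeat a pose let the fingers close, or fill a call up. It gives the time, the measured TCP pose, the force, the opening and the grip force at its end, in the units of the state.
- ctrl.get_state(): the state, without advancing time (a new reading comes with each control period).
- ctrl.get_image(name): name is "scene" or "side" or "wrist"; returns a dict with "pixels" (400x640x3 uint8, red, green, blue), "fx", "fy", "cx", "cy" (pixels), "dist" ([k1, k2, p1, p2, k3] as OpenCV has them; the pictures are not rectified), "xyz" and "rotation" of the camera in the world; the wrist camera has in their place "tool_from_camera" (4x4, takes a point from camera to tool coordinates, whose origin is the TCP and whose axes are the flange's). Camera axes: x right, y up, looking along -z (the intrinsics and any distortion apply to the point x, -y, -z); pixel columns grow to the right and rows downward; lengths in m; the calibration is good to about 2 mm. A picture is of the moment at which its call begins: read the wrist's pose just before it. There is no depth.
- ctrl.close_job(): hands the job in; it is judged then, once.
The state is a dict: "time": time; "joint_positions": joint angles; "qd": joint speeds; "joint_torque": joint torques, N m; "position": TCP position; "tool_rot": TCP orientation; "ft_force": force on the tool from outside, world axes, zero at the start; "torque": the same for the moment, N m; "grip_width": opening from 0.0 (shut) to 1.0 (fully open); "grip_force": force on a finger pad.
Only numpy, scipy, OpenCV 4.12 (cv2) and the standard library are available. Lean on these libraries where they do the work, as an engineer would, in place of code of your own. Each camera call takes 0.05 s, during which the arm holds its last target. There are 200 camera calls.

## Task

With the fingertips, push each of the two loose steel discs across the blue mould plate until it drops over the edge of the round recess of its own size (the larger disc in the larger recess, the smaller in the smaller) and lies flat and flush at the bottom. Slide them gently: do not pick up or squeeze the discs or press hard on them, and leave everything else where it is.

Things in the scene. Friction and masses are not known exactly. Their poses are not given: they have to be found in the camera images.
- mould_plate: Blue painted steel plate, fixed, lying on the table: 240 (its x) x 300 (its y) x 24 mm high; origin at the centre of its underside, z up, so its flat top is at z = 24 mm. Two blind round recesses, each 12 mm deep with a dark bare-steel floor, are sunk in its +x half, 130 mm apart along y. The discs start on its -x half.
- large_recess (a point): Centre of the floor of the larger recess (diameter 63 mm, 12 mm deep, floor 12 mm above the table); at (45, 65) mm in the plate's x, y. It takes the large disc flush with 1.5 mm play all round.
- small_recess (a point): Centre of the floor of the smaller recess (diameter 47 mm, 12 mm deep, floor 12 mm above the table); at (45, -65) mm in the plate's x, y. It takes the small disc flush with 1.5 mm play all round.
- large_disc: Loose plain steel disc, diameter 60 mm, 12 mm thick, about 0.26 kg, lying flat on the plate, on either side; origin at the centre of its underside, z up. Slid over the rim of its recess it tips in, leading edge first, once its centre is within about 9 mm of the recess centre, and drops as the push goes on.
- small_disc: Loose plain steel disc, diameter 44 mm, 12 mm thick, about 0.14 kg, lying flat on the plate, on either side; origin at the centre of its underside, z up. It behaves like the large one, tipping in at about 8 mm; it would also fall into the larger recess if pushed across it while that is empty.
- bolt: Loose bystander, to be left where it is; origin at the centre of its underside. Dark steel bolt standing on its 26 mm round head on the plate, 44 mm tall, near the middle of the plate's +x edge.
- collar: Loose bystander, to be left where it is; origin at the centre of its underside. Dark steel ring, 26 mm across, 12 mm high, on the plate near the middle of its -x edge.
- block_a: Loose bystander, to be left where it is; origin at the centre of its underside. Pressed earth block 115 x 230 x 75 mm with two studs on top (87 mm high in all), on the table to the robot's left of the plate.
- block_b: Loose bystander, to be left where it is; origin at the centre of its underside. Pressed earth block 115 x 230 x 75 mm with two studs on top (87 mm high in all), on the table to the robot's right of the plate.
- wrench: Loose bystander, to be left where it is: a steel wrench lying on the table to the right of the plate; origin under its middle.
- brush: Loose bystander, to be left where it is: a brush lying on the table to the left of the plate; origin under its middle.
Things that resemble listed ones, but are neither listed nor needed, are in the scene too. What is shaped like the small_disc but green is not meant. Leave any orange look-alike of the large_disc alone.

How it is judged:
By the outcome, as a careful person would: the job done as asked, in the order asked, and still so for the second after the job is handed in, with the robot touching nothing.
It also fails if it takes over 54 s, if anything falls off the work surface, if the arm or the gripper's body presses on something with over 40 N, if the wrist force passes 120 N, or if a joint passes its speed limit or range.

## Working session

There is one attempt and no reset: what is moved stays moved. The work goes in short steps, Python scripts to look and compute and a tool call to move; the robot and the scene stay as the last step left them, time stands still between calls to the robot, and variables do not carry over. Pictures are saved under pics/ and viewed, at most 10 in all, crops included, and the job is handed in when it is done.

Besides the shell and the picture viewer there is one more tool, called after "Request:" as a command line: name --argument value ..., lists and objects as JSON in quotes. jog_arm: Moves the arm, as the interface text tells. Its arguments: {"type":"object","properties":{"moves":{"type":"array"},"newtons":{"type":"number"}},"required":["moves"]}

```bash
mkdir -p pics
cat > h.py <<'E'
import numpy as np, cv2
from scipy.spatial.transform import Rotation as R
from bench import ctrl
def cam(n):
    s=ctrl.get_state(); d=ctrl.get_image(n)
    if n=="wrist":
        T=np.eye(4);T[:3,:3]=R.from_rotvec(s["tool_rot"]).as_matrix();T[:3,3]=s["position"]
        T=T@np.array(d["tool_from_camera"]);d["P"],d["Rm"]=T[:3,3],T[:3,:3]
    else:
        d["P"]=np.array(d["xyz"]);r=np.array(d["rotation"],float)
        d["Rm"]=r if r.shape==(3,3) else R.from_rotvec(r).as_matrix()
    d["K"]=np.array([[d["fx"],0,d["cx"]],[0,d["fy"],d["cy"]],[0,0,1.]]);return d
def ray(d,uv,z):
    q=cv2.undistortPoints(np.array(uv,float).reshape(-1,1,2),d["K"],np.array(d["dist"],float)).reshape(-1,2)
    v=np.c_[q[:,0],-q[:,1],-np.ones(len(q))]@d["Rm"].T
    return d["P"]+v*((z-d["P"][2])/v[:,2])[:,None]
def save(d,f,crop=None,s=1):
    p=d["pixels"][...,::-1]
    if crop: p=p[crop[1]:crop[3],crop[0]:crop[2]]
    cv2.imwrite("pics/"+f,cv2.resize(p,None,fx=s,fy=s))
E
python3 - <<'E'
from h import *
s=ctrl.get_state();print(s)
for n in("scene","wrist"):
    d=cam(n);save(d,n+"0.png");print(n,d["P"],d["Rm"].round(2).tolist(),d["fx"],d["dist"])
E
```

```text
{'time': 0.0, 'joint_positions': array([ 0.0140718 ,  0.32183939, -0.07006149,  1.45169388,  0.0226126 ,
        1.37083513, -0.05690014]), 'qd': array([ 1.76628546e-03, -1.41629576e-04, -4.47351838e-05, -9.43093447e-04,
        3.33888089e-04, -1.17488461e-03, -9.28736392e-04]), 'joint_torque': array([-2.58547143e-04, -4.91284704e+01, -4.03903294e-01, -3.12526345e+01,
       -6.40594075e-02,  4.37659642e-02,  1.61017233e-04]), 'position': array([ 6.49366355e-01, -5.53742408e-05,  1.93241303e-01]), 'tool_rot': array([-2.2204648 , -2.22055254,  0.00233893]), 'ft_force': array([-0.22788408,  0.20195751, -0.59378377]), 'torque': array([-0.00108264,  0.02639705,  0.0200672 ]), 'grip_force': 0.0, 'grip_width': 0.9986694576965501}
scene [0.99057461 0.30194616 0.90312717] [[-0.55, -0.68, 0.48], [0.83, -0.45, 0.32], [-0.01, 0.58, 0.82]] 398.4317311279908 [-0.03395814  0.          0.          0.          0.        ]
wrist [0.65021494 0.07841632 0.38391293] [[1.0, -0.0, 0.0], [0.0, 0.96, 0.28], [-0.0, -0.28, 0.96]] 360.7780294354147 [0.02088043 0.         0.         0.         0.        ]
```

View pics/scene0.png

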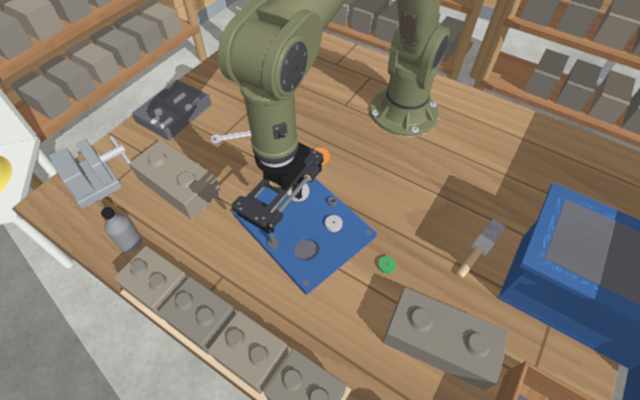

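View pics/wrist0.png

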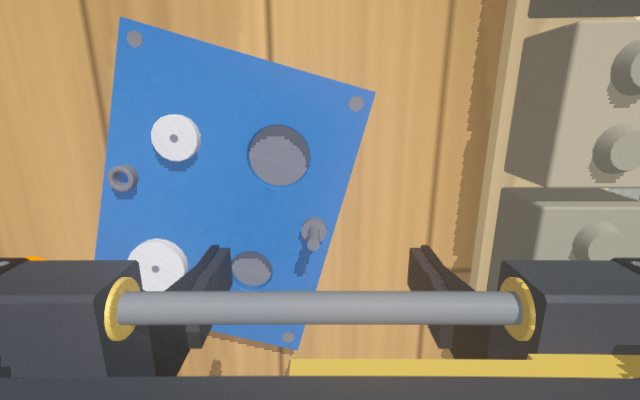

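Scene view: the arm is over the blue plate, with the green small look-alike at (388,264) and the orange large look-alike at (320,156), both off the plate. 

Wrist view (right = world +x, up = +y):
- **Discs:** small white disc at (175,137), large white disc at (157,266) partly behind a finger.
- **Recesses:** large at (279,155), small at (251,268).
- **Bystanders:** collar (122,178), bolt (313,232).

Candidates for "disc" are therefore the two white ones, the green, the orange (10,260 in the wrist view), and the plate screws at (134,39), (356,103) and (288,337). By description I choose the two white ones on the plate.

```bash
cat >> h.py <<'E'
def blobs(m,amin=150):
    c,_=cv2.findContours(m.astype(np.uint8),cv2.RETR_LIST,cv2.CHAIN_APPROX_NONE)
    return [x for x in c if cv2.contourArea(x)>amin]
def circ(d,c,z):
    p=ray(d,c.reshape(-1,2),z)[:,:2].astype(np.float32);o,r=cv2.minEnclosingCircle(p.reshape(-1,1,2));return np.array(o)*1e3,r*2e3
E
python3 - <<'E'
from h import *
print(ctrl.grasp_offset)
d=cam("wrist");im=d["pixels"];h=cv2.cvtColor(im,cv2.COLOR_RGB2HSV)
white=(h[...,1]<40)&(h[...,2]>150);white[:, 400:]=0
blue=(h[...,0]>95)&(h[...,0]<125)&(h[...,1]>120)
for c in blobs(white): print("white",cv2.boundingRect(c),*circ(d,c,.036))
for c in blobs(blue,100):
    print("blue",cv2.boundingRect(c),*circ(d,c,.024))
for n,uv,z in(("corners",[(120,17),(375,93),(297,350)],.024),("dots",[(173.5,138.5),(155.5,268.5)],.036),("recess",[(279,155),(251,268)],.024),("collar,bolt",[(123,180),(313,230)],.024)):
    print(n,(ray(d,uv,z)*1e3).round(1)[:,:2].tolist())
save(d,"crop1.png",(80,0,400,360),1.6)
E
```

```text
0.0187
white (117, 293, 283, 26) [ 582.5547576  -145.36571503] 310.1274371147156
white (232, 259, 38, 22) [576.85029507 -95.35434097] 40.495771914720535
white (128, 239, 60, 53) [479.14031148 -89.88194168] 65.77955931425095
white (250, 137, 56, 48) [609.40927267  22.35840075] 55.40691688656807
white (151, 114, 49, 47) [513.15057278  44.05157268] 46.69042304158211
blue (281, 331, 15, 13) [ 613.53522539 -185.42337418] 17.53152161836624
blue (211, 325, 94, 25) [ 578.55701447 -172.07175493] 107.43271559476852
blue (300, 216, 28, 36) [643.98896694 -57.75618553] 40.82450643181801
blue (106, 163, 34, 30) [450.80465078   2.35329452] 34.208301454782486
blue (248, 124, 63, 63) [608.97809267  25.16647987] 63.17730247974396
blue (149, 113, 53, 50) [508.6260438   42.78650135] 51.46737024188042
blue (348, 94, 17, 19) [684.83883142  75.59033483] 17.06814020872116
blue (126, 29, 18, 20) [481.81718588 131.12829626] 16.178688034415245
blue (95, 17, 280, 274) [ 5.54345608e+02 -3.14027158e-01] 340.38859605789185
corners [[472.0, 148.5], [702.6, 84.8], [623.5, -203.2]]
dots [[511.3, 43.2], [477.0, -92.3]]
recess [[609.5, 26.0], [575.0, -97.7]]
collar,bolt [[450.9, 0.3], [643.0, -53.5]]
```

View pics/crop1.png

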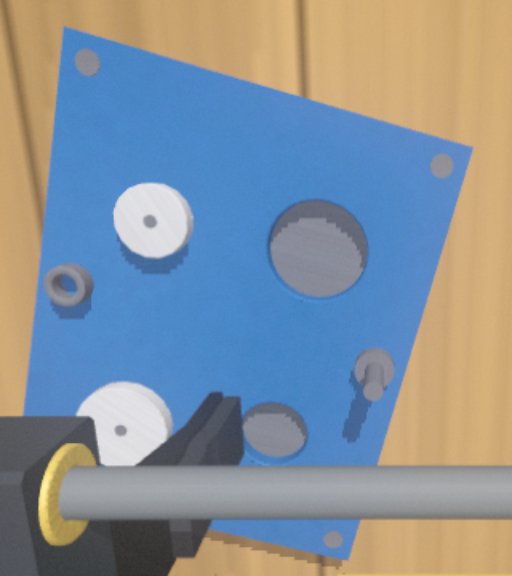

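Both white discs are plain steel with measured sizes of about 60 and 44 mm. The plate's edges come out at 239 x 299 mm with yaw -15.4°, which matches the description. I'll do the large disc first, pushing on heading 41.8° with the half-open fingertips as a two-point pusher.

Request:
jog_arm --moves '[-0.427, -0.707, 0.14, 0, 0, 0.8, -0.1, -0.427, -0.707, 0.14, 0, 0, 0.8, -0.1, -0.427, -0.707, 0.14, 0, 0, 0.8, -0.1, -0.427, -0.707, 0.14, 0, 0, 0.8, -0.1, -0.427, -0.707, 0.14, 0, 0, 0.8, -0.1, -0.427, -0.707, 0.14, 0, 0, 0.8, -0.1, -0.427, -0.707, 0.14, 0, 0, 0.8, -0.1, -0.427, -0.707, 0.14, 0, 0, 0.8, -0.1]' --newtons 5

```text
time: 1.15
position: [0.4386, -0.1276, 0.1524]
tool_rot: [2.932, 1.129, -0.0]
ft_force: [-0.4, 0.9, -0.4]
grip_width: 0.451
grip_force: 0.0
```

Run:
```python
from h import *
s=ctrl.get_state();print(s["position"],s["tool_rot"],s["grip_width"],s["time"])
M=R.from_rotvec(s["tool_rot"]).as_matrix();print("x head",np.degrees(np.arctan2(M[1,0],M[0,0])))
d=cam("wrist");im=d["pixels"];h=cv2.cvtColor(im,cv2.COLOR_RGB2HSV)
white=(h[...,1]<40)&(h[...,2]>170)
blue=(h[...,0]>95)&(h[...,0]<125)&(h[...,1]>120)
for c in blobs(white,400): print("white",cv2.boundingRect(c),*circ(d,c,.036))
for c in blobs(blue,400): print("blue",cv2.boundingRect(c),*circ(d,c,.024))
save(d,"w2.png")
d=cam("scene");print("orange",ray(d,[(320,156)],.012))
```

```text
[ 0.43856918 -0.12764862  0.15240422] [ 2.93155085e+00  1.12900845e+00 -3.12042030e-05] 0.451013424389888 1.15
x head 42.12571269677947
white (229, 303, 191, 7) [ 359.7972393  -205.01193404] 182.94958770275116
white (284, 97, 70, 72) [476.63253546 -92.11360663] 59.60904806852341
blue (282, 95, 76, 85) [473.09905291 -95.74951231] 72.82839715480804
blue (193, 54, 38, 37) [453.13611627   5.70845464] 30.65801039338112
blue (377, 20, 56, 62) [ 571.6240406  -100.84444284] 46.660151332616806
blue (132, 0, 403, 234) [538.49935532 -59.388455  ] 331.93254470825195
orange [[ 0.32614147 -0.11824101  0.012     ]]
```

View pics/w2.png

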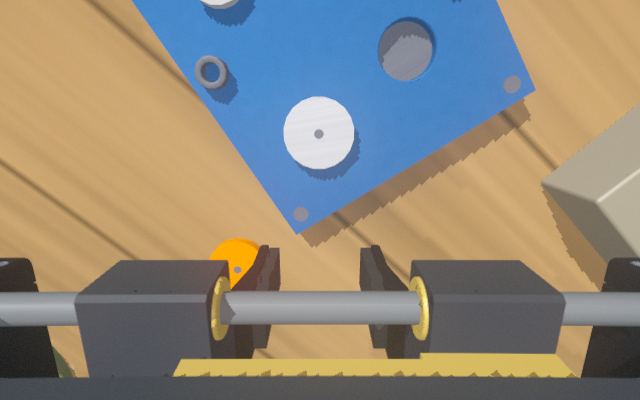

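The large disc is at pixel (319,133), measuring 59.6 mm at world (476.6,-92.1). The small recess is at (405,48), and the orange look-alike sits near the left finger at (237,262), so I'll check its position before descending.

Run:
```python
from h import *
d=cam("wrist");s=ctrl.get_state();h=cv2.cvtColor(d["pixels"],cv2.COLOR_RGB2HSV)
o=(h[...,0]>8)&(h[...,0]<22)&(h[...,1]>220)&(h[...,2]>200);c=max(blobs(o,50),key=cv2.contourArea)
M=R.from_rotvec(s["tool_rot"]).as_matrix()
print(cv2.boundingRect(c),circ(d,c,.012))
print(((ray(d,[(237,269),(237,238)],.012)-s["position"])@M*1e3).round(1))
```

```text
(210, 238, 48, 50) (array([ 325.799793  , -119.27786469]), 55.80940470099449)
[[-84.  -82.8 140.3]
 [-50.7 -80.7 140.3]]
```

Request:
jog_arm --moves '[0, -0.005, 0.15, 0, 0, 0.01, -0.1, 0, -0.005, 0.3, 0, 0, 0.01, -0.1, 0, -0.005, 0.38, 0, 0, 0.01, -0.1, 0, -0.005, 0.413, 0, 0, 0.01, -0.1, 0, -0.005, 0.413, 0, 0, 0.01, -0.1, 0.02, -0.005, 0.413, 0, 0, 0.01, -0.1, 0.04, -0.005, 0.413, 0, 0, 0.01, -0.1, 0.05, -0.005, 0.413, 0, 0, 0.01, -0.1]'

```text
time: 2.3
position: [0.4491, -0.1165, 0.0292]
tool_rot: [2.938, 1.111, 0.002]
ft_force: [-0.2, -1.1, 0.3]
grip_width: 0.45
grip_force: 0.0
```

Run:
```python
from h import *
d=cam("wrist");save(d,"w3.png")
```

```text
(no output)
```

View pics/w3.png

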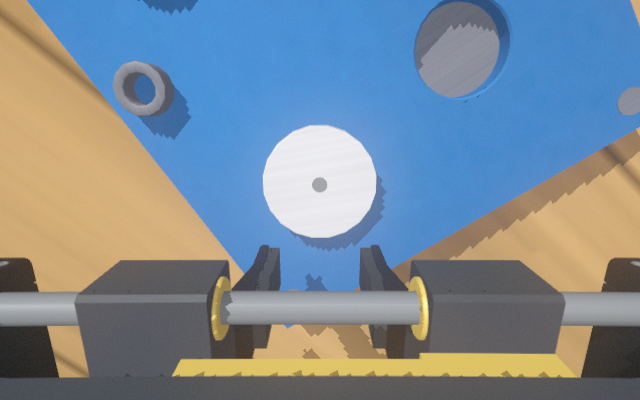

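The disc sits centred at (320,182) between the fingertips at (275,250) and (365,250), with the collar well clear. I'll push.

Request:
jog_arm --moves '[0.015, 0, 0, 0, 0, 0, -0.1, 0.04, 0, 0, 0, 0, 0, -0.1, 0.07, 0, 0, 0, 0, 0, -0.1, 0.1, 0, 0, 0, 0, 0, -0.1, 0.13, 0, 0, 0, 0, 0, -0.1, 0.16, 0, 0, 0, 0, 0, -0.1, 0.185, 0, 0, 0, 0, 0, -0.1, 0.2, 0, 0, 0, 0, 0, -0.1]'

```text
time: 3.35
position: [0.4935, -0.0769, 0.0284]
tool_rot: [2.939, 1.111, 0.0]
ft_force: [0.6, 0.1, 1.1]
grip_width: 0.449
grip_force: 0.0
```

Request:
jog_arm --moves '[0.02, 0, 0, 0, 0, 0, -0.1, 0.05, 0, 0, 0, 0, 0, -0.1, 0.08, 0, 0, 0, 0, 0, -0.1, 0.115, 0, 0, 0, 0, 0, -0.1, 0.15, 0, 0, 0, 0, 0, -0.1, 0.185, 0, 0, 0, 0, 0, -0.1, 0.215, 0, 0, 0, 0, 0, -0.1, 0.23, 0, 0, 0, 0, 0, -0.1]'

```text
time: 4.35
position: [0.5453, -0.0311, 0.0284]
tool_rot: [-2.938, -1.111, -0.0]
ft_force: [-0.5, -0.1, 0.1]
grip_width: 0.446
grip_force: 0.0
```

```bash
cat >> h.py <<'E'
def discs():
    d=cam("wrist");s=ctrl.get_state();h=cv2.cvtColor(d["pixels"],cv2.COLOR_RGB2HSV)
    M=R.from_rotvec(s["tool_rot"]).as_matrix()
    w=(h[...,1]<40)&(h[...,2]>150);b=(h[...,0]>95)&(h[...,0]<125)&(h[...,1]>120)
    for n,m,z in(("white",w,.036),("nonblue",b,.024)):
        for c in blobs(m,600):
            o,D=circ(d,c,z)
            if D<90: print(n,cv2.boundingRect(c),o.round(1),round(D,1),"tool",((np.r_[o/1e3,z]-s["position"])@M*1e3).round(1))
    print(s["position"],np.degrees(np.arctan2(M[1,0],M[0,0])),s["time"]);return d
E
python3 - <<'E'
from h import *
d=discs();save(d,"w4.png")
E
```

```text
white (278, 336, 84, 23) [493.1 -77.3] 50.1 tool [-70.1   0.1  -7.6]
white (0, 293, 77, 29) [413.3  65.6] 48.9 tool [ -35.3 -159.9   -7.6]
white (563, 292, 77, 30) [ 625.2 -174.1] 49.3 tool [-35.1 160.1  -7.5]
white (129, 165, 89, 81) [513.2  42.8] 47.5 tool [ 24.6 -76.6  -7.5]
white (450, 112, 79, 51) [645.6 -55.4] 41.9 tool [58.7 84.6 -7.5]
white (274, 49, 103, 100) [606.2  19.1] 53.9 tool [78.5  2.7 -7.5]
nonblue (253, 325, 119, 33) [488.9 -73.7] 76.3 tool [-70.8  -5.3   4.4]
nonblue (127, 163, 96, 94) [506.2  40.9] 56.6 tool [ 18.  -79.8   4.5]
nonblue (262, 26, 117, 125) [607.7  23.7] 60.5 tool [82.7  0.3  4.5]
[ 0.54553304 -0.03083102  0.02845615] 41.44741326140895 4.4
```

View pics/w4.png

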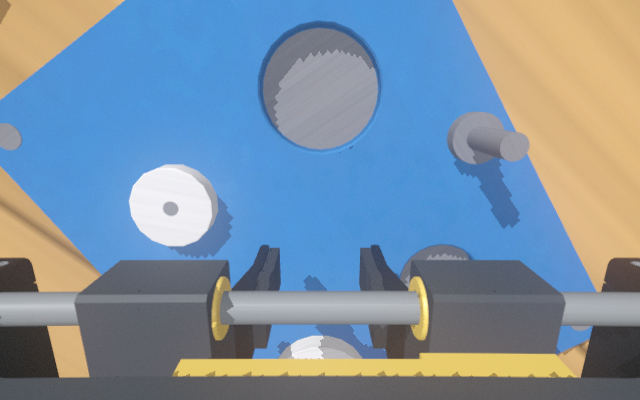

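The fingers passed over the disc, which now shows behind them at (320,347). Part-open fingertips must retract by more than 8 mm above the TCP. I'll check whether the disc moved, and estimate the tip height from the side camera.

Run:
```python
from h import *
d=cam("wrist");s=ctrl.get_state();M=R.from_rotvec(s["tool_rot"]).as_matrix()
print(((ray(d,[(320,336),(275,246),(365,246)],.036)-s["position"])@M*1e3).round(1), ray(d,[(320,336)],.036))
for n in("side","scene"):
    d=cam(n); v=d["Rm"].T@(s["position"]-d["P"]); u=d["cx"]-d["fx"]*v[0]/v[2]; w=d["cy"]+d["fy"]*v[1]/v[2]; print(n,u,w,d["P"])
    if n=="side": x,y=int(u),int(w);save(d,"side5.png",(max(x-100,0),max(y-75,0),x+100,y+75),4)
```

```text
[[-54.2   0.3  -7.6]
 [  2.9 -24.3  -7.6]
 [  2.9  24.9  -7.6]] [[ 0.50470681 -0.06733854  0.036     ]]
side 336.2057888620469 196.13521096147258 [-0.19107075 -0.67459104  0.92838451]
scene 302.47023063805005 218.8380742402448 [0.99057461 0.30194616 0.90312717]
```

View pics/side5.png

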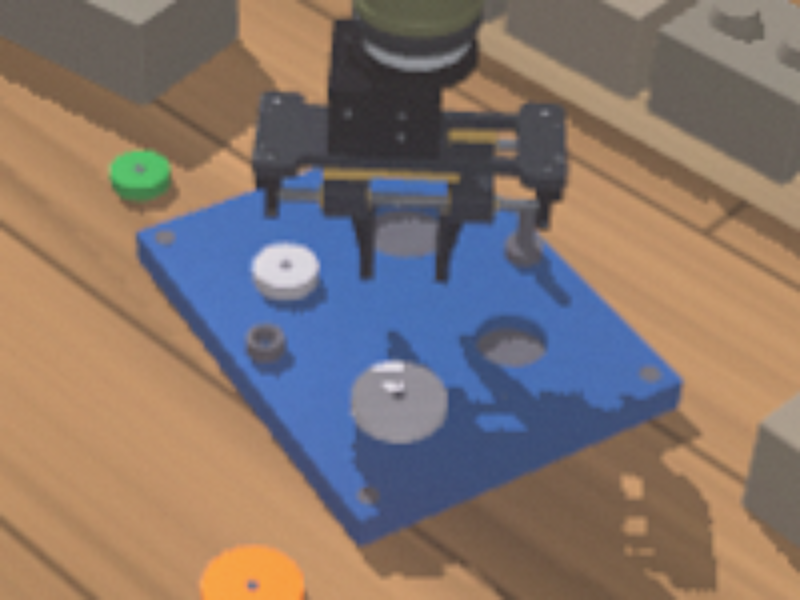

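Run:
```python
from h import *
d=cam("side");s=ctrl.get_state();print(ray(d,[(335.5,219.2),(307.5,187.3)],.036))
c=lambda x,y:(236+x/4,121+y/4)
M=R.from_rotvec(s["tool_rot"]).as_matrix()
for z in(.028,.034,.04,.046): print(z,((ray(d,[c(366,279),c(441,282)],z)-s["position"])@M*1e3).round(1).tolist())
```

```text
[[ 0.47598505 -0.09303273  0.036     ]
 [ 0.5101289   0.04051413  0.036     ]]
0.028 [[21.0, -23.9, 0.4], [21.4, 25.9, 0.4]]
0.034 [[14.3, -23.8, -5.6], [14.7, 25.7, -5.6]]
0.04 [[7.7, -23.6, -11.6], [8.1, 25.5, -11.6]]
0.046 [[1.0, -23.5, -17.6], [1.4, 25.3, -17.6]]
```

The disc did not move: the side view puts it at (476,-93). The tips are roughly 15 to 20 mm above the TCP at this opening. I'll go back behind the disc, raised, and lower in small steps with a force check.

Request:
jog_arm --moves '[0, 0, -0.08, 0, 0, 0, -0.1, -0.15, 0, -0.1, 0, 0, 0, -0.1, -0.33, 0, -0.1, 0, 0, 0, -0.1, -0.48, 0, -0.08, 0, 0, 0, -0.1, -0.48, 0, -0.02, 0, 0, 0, -0.1, -0.48, 0, 0.015, 0, 0, 0, -0.1, -0.48, 0, 0.027, 0, 0, 0, -0.1, -0.48, 0, 0.027, 0, 0, 0, -0.1]'

```text
time: 5.6
position: [0.4371, -0.1265, 0.0203]
tool_rot: [-2.938, -1.112, 0.0]
ft_force: [-0.6, -0.2, -0.4]
grip_width: 0.448
grip_force: 0.0
```

Request:
jog_arm --moves '[0, 0, 0.003, 0, 0, 0, -0.1, 0, 0, 0.006, 0, 0, 0, -0.1, 0, 0, 0.009, 0, 0, 0, -0.1, 0, 0, 0.012, 0, 0, 0, -0.1, 0, 0, 0.014, 0, 0, 0, -0.1, 0, 0, 0.014, 0, 0, 0, -0.1, 0, 0, 0.014, 0, 0, 0, -0.1, 0, 0, 0.014, 0, 0, 0, -0.1]'

```text
time: 6.6
position: [0.4369, -0.1269, 0.0162]
tool_rot: [2.939, 1.11, 0.0]
ft_force: [-0.1, 0.7, 0.1]
grip_width: 0.452
grip_force: 0.0
```

Request:
jog_arm --moves '[0, 0, 0.003, 0, 0, 0, -0.1, 0, 0, 0.006, 0, 0, 0, -0.1, 0, 0, 0.009, 0, 0, 0, -0.1, 0, 0, 0.012, 0, 0, 0, -0.1, 0, 0, 0.014, 0, 0, 0, -0.1, 0, 0, 0.014, 0, 0, 0, -0.1, 0, 0, 0.014, 0, 0, 0, -0.1, 0, 0, 0.014, 0, 0, 0, -0.1]'

```text
time: 7.6
position: [0.4369, -0.1269, 0.012]
tool_rot: [2.939, 1.11, 0.0]
ft_force: [0.1, 0.4, 1.5]
grip_width: 0.447
grip_force: 0.0
```

Run:
```python
from h import *
d=cam("side");s=ctrl.get_state();v=d["Rm"].T@(s["position"]-d["P"]); u=d["cx"]-d["fx"]*v[0]/v[2]; w=d["cy"]+d["fy"]*v[1]/v[2]
x,y=int(u),int(w);print(u,w);save(d,"side6.png",(x-70,y-60,x+70,y+40),5.7)
```

```text
334.3565793786778 241.19575429133835
```

View pics/side6.png

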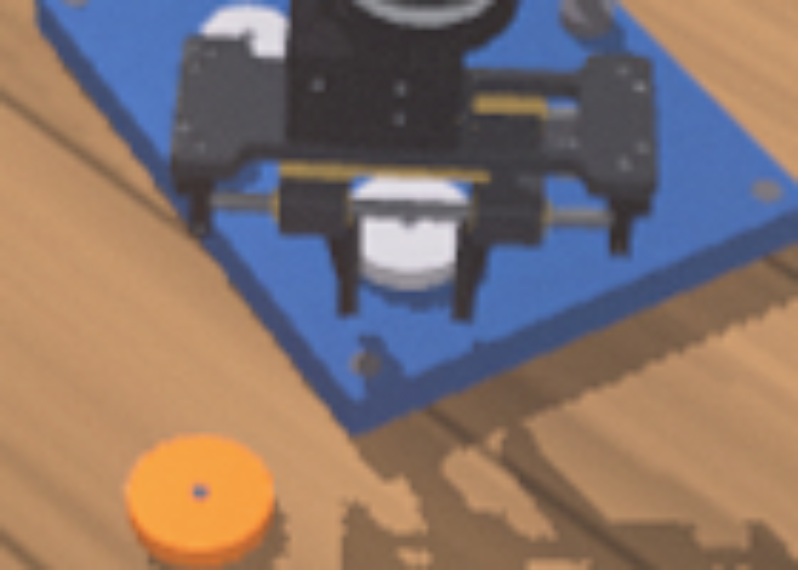

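The fingertips, at crop (348,317) and (463,319), straddle the rear of the white disc at (410,230) with no clear contact yet. I'll lower a little further.

Request:
jog_arm --moves '[0, 0, 0.002, 0, 0, 0, -0.1, 0, 0, 0.004, 0, 0, 0, -0.1, 0, 0, 0.006, 0, 0, 0, -0.1, 0, 0, 0.007, 0, 0, 0, -0.1, 0, 0, 0.007, 0, 0, 0, -0.1, 0, 0, 0.007, 0, 0, 0, -0.1, 0, 0, 0.007, 0, 0, 0, -0.1, 0, 0, 0.007, 0, 0, 0, -0.1]'

```text
time: 8.65
position: [0.4369, -0.1269, 0.0099]
tool_rot: [2.939, 1.11, 0.0]
ft_force: [0.4, -0.0, 0.0]
grip_width: 0.451
grip_force: 0.0
```

Run:
```python
from h import *
d=cam("side");s=ctrl.get_state();M=R.from_rotvec(s["tool_rot"]).as_matrix()
print(s["ft_force"],s["position"])
c=lambda x,y:(264+x/5.7,181+y/5.7)
for z in(.024,.028,.032,.036): print(z,((ray(d,[c(348,317),c(463,319)],z)-s["position"])@M*1e3).round(1).tolist())
```

```text
[0.16117257 0.48879517 0.02120158] [ 0.43684659 -0.12690002  0.00989071]
0.024 [[2.6, -23.0, -14.1], [4.6, 25.9, -14.1]]
0.028 [[-1.1, -22.9, -18.1], [0.9, 25.8, -18.1]]
0.032 [[-4.8, -22.8, -22.1], [-2.8, 25.7, -22.1]]
0.036 [[-8.5, -22.8, -26.1], [-6.6, 25.5, -26.1]]
```

No contact at TCP 0.0099, and the tips should now be below the disc's top. I'll do a test push.

Request:
jog_arm --moves '[0.02, 0, 0, 0, 0, 0, -0.1, 0.05, 0, 0, 0, 0, 0, -0.1, 0.07, 0, 0, 0, 0, 0, -0.1, 0.085, 0, 0, 0, 0, 0, -0.1, 0.1, 0, 0, 0, 0, 0, -0.1, 0.12, 0, 0, 0, 0, 0, -0.1, 0.14, 0, 0, 0, 0, 0, -0.1, 0.15, 0, 0, 0, 0, 0, -0.1]'

```text
time: 9.7
position: [0.471, -0.0968, 0.0099]
tool_rot: [2.938, 1.111, 0.0]
ft_force: [-0.5, 0.2, -0.3]
grip_width: 0.45
grip_force: 0.0
```

Run:
```python
from h import *
d=discs()
```

```text
white (564, 298, 76, 18) [ 549.4 -220.2] 39.2 tool [-23.1 144.5 -26.1]
white (0, 298, 76, 18) [358.7  -3.6] 38.9 tool [ -22.8 -144.2  -26.1]
white (260, 188, 120, 104) [477.8 -91.1] 61.6 tool [  8.6   0.3 -26.1]
white (73, 0, 103, 42) [506.3  39.2] 40.7 tool [116.3 -78.6 -26.1]
nonblue (255, 325, 117, 33) [ 426.3 -130.9] 67.2 tool [-56.3  -3.9 -14.1]
nonblue (99, 124, 69, 61) [451.    6.3] 33.0 tool [ 53.  -90.4 -14.1]
nonblue (420, 59, 91, 99) [571.1 -98.2] 44.8 tool [ 73.9  67.3 -14. ]
[ 0.47112523 -0.09658822  0.00991234] 41.43440442111965 9.75
```

Still over the disc. The pixel gap between the tips, seen in the wrist view, also gives a tip offset of about 27 mm. I'll go back behind it, and lower by the amount already proven safe.

Request:
jog_arm --moves '[0, 0, -0.03, 0, 0, 0, -0.1, -0.07, 0, -0.03, 0, 0, 0, -0.1, -0.14, 0, -0.03, 0, 0, 0, -0.1, -0.14, 0, -0.01, 0, 0, 0, -0.1, -0.14, 0, 0.01, 0, 0, 0, -0.1, -0.14, 0, 0.02, 0, 0, 0, -0.1, -0.14, 0, 0.027, 0, 0, 0, -0.1, -0.14, 0, 0.027, 0, 0, 0, -0.1]'

```text
time: 10.75
position: [0.4391, -0.1246, 0.0015]
tool_rot: [-2.938, -1.111, 0.0]
ft_force: [0.2, -0.0, -0.1]
grip_width: 0.451
grip_force: 0.0
```

Run:
```python
from h import *
print(ctrl.get_state()["ft_force"])
d=cam("wrist");save(d,"w7.png",(160,100,480,360),2.3)
```

```text
[ 0.19001031 -0.0131732  -0.11313302]
```

View pics/w7.png

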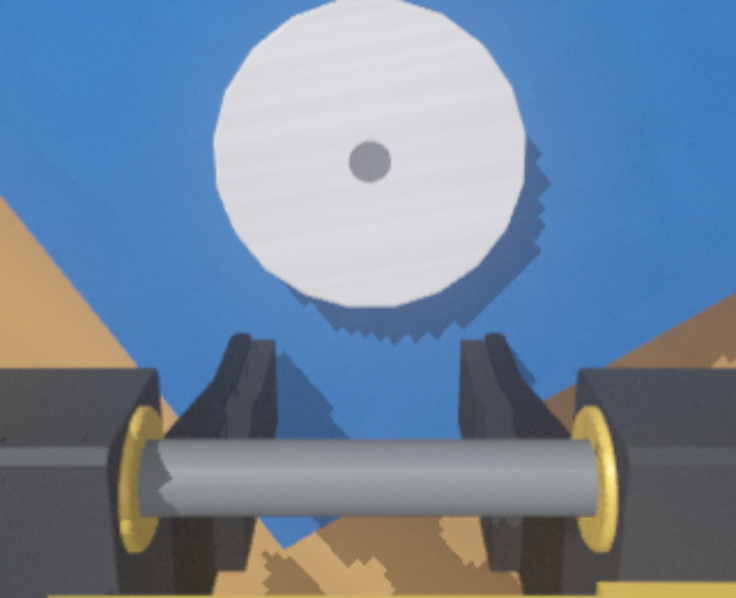

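Tips in the crop at (250,340) and (490,340), just above the plate by their shadows, with the disc ahead at (370,160). Test push again.

Request:
jog_arm --moves '[0.02, 0, 0, 0, 0, 0, -0.1, 0.045, 0, 0, 0, 0, 0, -0.1, 0.06, 0, 0, 0, 0, 0, -0.1, 0.075, 0, 0, 0, 0, 0, -0.1, 0.095, 0, 0, 0, 0, 0, -0.1, 0.115, 0, 0, 0, 0, 0, -0.1, 0.135, 0, 0, 0, 0, 0, -0.1, 0.15, 0, 0, 0, 0, 0, -0.1]'

```text
time: 11.8
position: [0.4732, -0.0948, 0.0018]
tool_rot: [2.939, 1.111, 0.0]
ft_force: [-2.2, -0.7, 1.1]
grip_width: 0.451
grip_force: 1.2
```

Run:
```python
from h import *
d=discs()
```

```text
white (565, 299, 75, 15) [ 550.6 -209.1] 36.1 tool [-18.3 137.  -34.2]
white (0, 299, 75, 15) [369.4  -3.6] 36.5 tool [ -18.1 -137.   -34.2]
white (254, 139, 131, 129) [497.6 -72.9] 60.8 tool [ 32.2  -0.2 -34.2]
white (59, 0, 111, 47) [507.2  39.8] 41.7 tool [114.  -78.4 -34.2]
nonblue (253, 325, 133, 33) [ 431.3 -131.3] 73.0 tool [-56.1  -0.3 -22.2]
nonblue (280, 258, 80, 33) [ 466.8 -100.6] 43.9 tool [ -9.3   0.2 -22.2]
nonblue (90, 132, 71, 63) [450.4   5.7] 33.4 tool [ 48.8 -90.3 -22.2]
nonblue (424, 64, 95, 102) [571. -98.] 44.7 tool [ 70.6  67.3 -22.2]
[ 0.47362148 -0.09431079  0.00178737] 41.44734128700537 11.85
```

It pushes now, with the disc nested exactly 32 mm ahead as worked out. On toward the recess.

Request:
jog_arm --moves '[0.02, 0, 0, 0, 0, 0, -0.1, 0.045, 0, 0, 0, 0, 0, -0.1, 0.075, 0, 0, 0, 0, 0, -0.1, 0.105, 0, 0, 0, 0, 0, -0.1, 0.135, 0, 0, 0, 0, 0, -0.1, 0.16, 0, 0, 0, 0, 0, -0.1, 0.185, 0, 0, 0, 0, 0, -0.1, 0.2, 0, 0, 0, 0, 0, -0.1]'

```text
time: 12.85
position: [0.5182, -0.0551, 0.0018]
tool_rot: [2.939, 1.111, 0.0]
ft_force: [-1.6, -2.7, 1.1]
grip_width: 0.453
grip_force: 1.2
```

Request:
jog_arm --moves '[0.02, 0, 0, 0, 0, 0, -0.1, 0.045, 0, 0, 0, 0, 0, -0.1, 0.075, 0, 0, 0, 0, 0, -0.1, 0.105, 0, 0, 0, 0, 0, -0.1, 0.135, 0, 0, 0, 0, 0, -0.1, 0.16, 0, 0, 0, 0, 0, -0.1, 0.185, 0, 0, 0, 0, 0, -0.1, 0.195, 0, 0, 0, 0, 0, -0.1]'

```text
time: 13.85
position: [0.5622, -0.0163, 0.0018]
tool_rot: [-2.938, -1.111, -0.0]
ft_force: [-2.1, -2.2, 1.2]
grip_width: 0.452
grip_force: 1.2
```

Run:
```python
from h import *
d=discs()
```

```text
white (565, 298, 75, 16) [ 640.2 -130.1] 36.3 tool [-16.9 137.  -34.2]
white (0, 298, 76, 17) [458.1  74.7] 36.8 tool [ -18.  -137.1  -34.3]
white (107, 220, 93, 49) [517.6  48.2] 46.2 tool [  9.1 -77.8 -34.2]
white (254, 138, 131, 130) [587.3   5.9] 62.3 tool [ 33.4   0.  -34.2]
nonblue (556, 326, 37, 51) [ 613. -154.] 35.8 tool [-53.1 136.9 -22.2]
nonblue (253, 325, 134, 33) [519.6 -53.9] 73.6 tool [-56.9   0.1 -22.3]
nonblue (280, 265, 80, 26) [554.6 -23. ] 42.8 tool [-10.3   0.  -22.2]
[ 0.56226217 -0.01616186  0.0017758 ] 41.43275345633151 13.9
```

Request:
jog_arm --moves '[0.015, 0, 0, 0, 0, 0, -0.1, 0.035, 0, 0, 0, 0, 0, -0.1, 0.055, 0, 0, 0, 0, 0, -0.1, 0.07, 0, 0, 0, 0, 0, -0.1, 0.08, 0, 0, 0, 0, 0, -0.1, 0.09, 0, 0, 0, 0, 0, -0.1, 0.1, 0, 0, 0, 0, 0, -0.1, 0.1, 0, 0, 0, 0, 0, -0.1]'

```text
time: 14.9
position: [0.5847, 0.0038, 0.0017]
tool_rot: [-2.938, -1.111, -0.001]
ft_force: [-0.1, -0.3, -0.4]
grip_width: 0.451
grip_force: 0.0
```

Run:
```python
from h import *
d=discs();save(d,"w8.png",(160,60,480,320),2)
```

```text
white (564, 299, 76, 15) [ 662.4 -110.5] 36.8 tool [-17.  137.  -34.2]
white (0, 298, 76, 17) [480.8  94.9] 37.0 tool [ -17.3 -137.1  -34.2]
white (259, 141, 122, 120) [610.4  26.1] 56.2 tool [ 34.3   0.2 -34.2]
nonblue (556, 326, 31, 51) [ 635.3 -133.8] 35.7 tool [-52.7 136.6 -22.2]
nonblue (47, 326, 43, 52) [454.6  70.9] 36.3 tool [ -52.8 -136.5  -22.3]
nonblue (253, 325, 134, 33) [542.1 -33.8] 73.6 tool [-56.5  -0.  -22.3]
nonblue (280, 248, 80, 43) [5.812e+02 5.000e-01] 47.1 tool [ -4.5   0.1 -22.2]
[0.58450953 0.00352145 0.00177358] 41.42499135101689 14.95
```

View pics/w8.png

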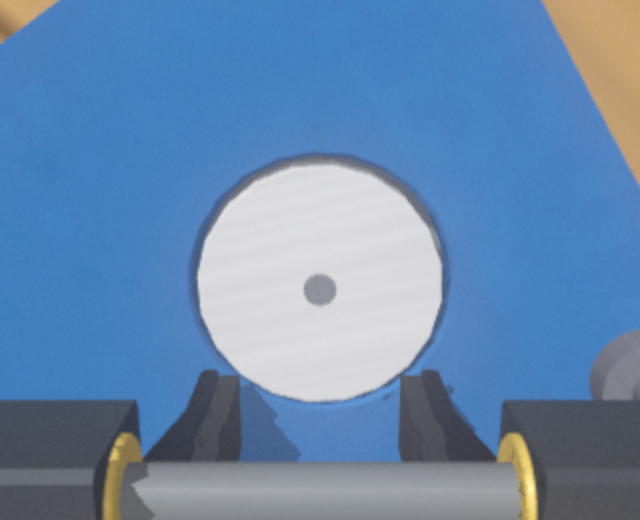

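The large disc lies in its recess, centred at crop (320,280), with an even thin gap all round and no force left. Next I lift, narrow the fingers and turn to measure the small disc.

Request:
jog_arm --moves '[-0.01, 0, -0.2, 0, 0, 0, -0.1, -0.01, 0, -0.4, 0, 0, -0.1, -0.25, -0.213, -0.083, -0.5, 0, 0, -1, -0.25, -0.213, -0.083, -0.5, 0, 0, -1, -0.25, -0.213, -0.083, -0.5, 0, 0, -1, -0.25, -0.213, -0.083, -0.5, 0, 0, -1, -0.25, -0.213, -0.083, -0.5, 0, 0, -1, -0.25, -0.213, -0.083, -0.5, 0, 0, -1, -0.25]'

```text
time: 15.95
position: [0.5198, -0.0205, 0.1519]
tool_rot: [1.992, 2.429, 0.001]
ft_force: [0.4, 1.4, -0.3]
grip_width: 0.374
grip_force: 0.0
```

Run:
```python
from h import *
d=discs();h=cv2.cvtColor(d["pixels"],cv2.COLOR_RGB2HSV)
w=(h[...,1]<40)&(h[...,2]>180)
for c in blobs(w,20):
    x,y,a,b=cv2.boundingRect(c)
    if a<30 and b<30 : print("dot",x+a/2,y+b/2,a,b,(ray(d,[(x+a/2-.5,y+b/2-.5)],.036)*1e3).round(1))
e=cam("side");h=cv2.cvtColor(e["pixels"],cv2.COLOR_RGB2HSV)
for c in blobs((h[...,1]<45)&(h[...,2]>170),30):
    o,D=circ(e,c,.036);o2,_=circ(e,c,.024)
    if 440<o[0]<680 and abs(o[1])<200: print("side",cv2.boundingRect(c),o.round(1),o2.round(1),round(D,1))
```

```text
white (391, 126, 69, 69) [603.3  25.4] 58.8 tool [ 28.8  90.7 115.9]
white (298, 90, 52, 55) [511.3  43.7] 44.1 tool [ 64.6   4.1 115.9]
nonblue (233, 134, 34, 34) [453.2   2.9] 30.6 tool [ 35.9 -60.9 127.8]
nonblue (389, 124, 75, 72) [607.7  24.8] 65.5 tool [ 27.4  94.9 127.9]
nonblue (296, 88, 56, 58) [511.5  43.2] 48.1 tool [ 64.1   4.1 127.9]
[ 0.51987383 -0.02050616  0.15187592] 101.21891559750185 16.0
dot 426.0 162.0 10 10 [[603.7  24.9  36. ]]
dot 324.5 117.5 11 11 [[511.5  44.1  36. ]]
side (299, 182, 17, 11) [509.1  42. ] [518.5  51.6] 43.9
side (327, 171, 21, 14) [595.2  13.2] [605.8  22.5] 59.4
```

Run:
```python
from h import *
d=cam("scene");print(ray(d,[(402,290),(385,337)],.075).round(3),ray(d,[(388,264)],.012).round(3))
```

```text
[[0.602 0.273 0.075]
 [0.713 0.29  0.075]] [[0.53  0.212 0.012]]
```

Request:
jog_arm --moves '[0.15, 0, 0, 0, 0, -0.1, -0.25, 0.32, -0.022, 0, 0, 0, -0.202, -0.25, 0.379, -0.022, 0, 0, 0, -0.202, -0.25, 0.379, -0.022, 0, 0, 0, -0.202, -0.25, 0.379, -0.022, 0.15, 0, 0, -0.202, -0.25, 0.379, -0.022, 0.25, 0, 0, -0.202, -0.25, 0.379, -0.022, 0.3, 0, 0, -0.202, -0.25, 0.379, -0.022, 0.3, 0, 0, -0.202, -0.25]'

```text
time: 17.1
position: [0.4907, 0.0882, 0.0611]
tool_rot: [-1.725, -2.625, 0.002]
ft_force: [-0.6, -0.5, 0.4]
grip_width: 0.371
grip_force: 0.0
```

Request:
jog_arm --moves '[0, 0.0045, 0.08, 0, 0, 0, -0.25, 0, 0.0045, 0.13, 0, 0, 0, -0.25, 0, 0.0045, 0.155, 0, 0, 0, -0.25, 0, 0.0045, 0.165, 0, 0, 0, -0.25, 0, 0.0045, 0.173, 0, 0, 0, -0.25, 0, 0.0045, 0.18, 0, 0, 0, -0.25, 0, 0.0045, 0.185, 0, 0, 0, -0.25, 0, 0.0045, 0.187, 0, 0, 0, -0.25]'

```text
time: 18.1
position: [0.4922, 0.0902, 0.0057]
tool_rot: [1.722, 2.627, 0.0]
ft_force: [0.2, 0.0, 0.2]
grip_width: 0.372
grip_force: 0.0
```

Request:
jog_arm --moves '[0, 0, 0.002, 0, 0, 0, -0.25, 0, 0, 0.004, 0, 0, 0, -0.25, 0, 0, 0.006, 0, 0, 0, -0.25, 0, 0, 0.008, 0, 0, 0, -0.25, 0, 0, 0.009, 0, 0, 0, -0.25, -0.015, 0, 0.009, 0, 0, 0, -0.25, -0.03, 0, 0.009, 0, 0, 0, -0.25, -0.04, 0, 0.009, 0, 0, 0, -0.25]'

```text
time: 19.1
position: [0.4971, 0.0786, 0.003]
tool_rot: [1.723, 2.627, -0.0]
ft_force: [0.0, 0.7, 0.2]
grip_width: 0.373
grip_force: 0.0
```

Request:
jog_arm --moves '[0, 0, 0.004, 0, 0, 0, -0.25, -0.02, 0, 0.004, 0, 0, 0, -0.25, -0.04, 0, 0.004, 0, 0, 0, -0.25, -0.055, 0, 0.004, 0, 0, 0, -0.25, -0.07, 0, 0.004, 0, 0, 0, -0.25, -0.085, 0, 0.004, 0, 0, 0, -0.25, -0.1, 0, 0.004, 0, 0, 0, -0.25, -0.1, 0, 0.004, 0, 0, 0, -0.25]'

```text
time: 20.1
position: [0.5091, 0.0511, 0.0018]
tool_rot: [1.723, 2.627, -0.0]
ft_force: [-0.3, 1.2, -0.5]
grip_width: 0.378
grip_force: 0.0
```

```bash
cat >> h.py <<'E'
def look():
    s=ctrl.get_state();M=R.from_rotvec(s["tool_rot"]).as_matrix()
    print(s["position"],np.degrees(np.arctan2(M[1,0],M[0,0])),s["ft_force"])
    for n in("side","scene","wrist"):
        e=cam(n);h=cv2.cvtColor(e["pixels"],cv2.COLOR_RGB2HSV)
        for c in blobs((h[...,1]<45)&(h[...,2]>160),25):
            o,D=circ(e,c,.036);o2,_=circ(e,c,.024)
            if 440<o[0]<680 and abs(o[1])<200 and D<75: print(n,cv2.boundingRect(c),o.round(1),o2.round(1),round(D,1),((np.r_[o/1e3,.036]-s["position"])@M*1e3).round(1))
E
python3 -c "
from h import *
look()"
```

```text
[0.50914571 0.05106124 0.00179384] 113.4811440924264 [-0.32396503  1.20853021 -0.51472463]
side (326, 171, 22, 14) [595.2  12.8] [605.7  22.1] 60.2 [-69.3  63.7 -34.2]
scene (295, 238, 23, 22) [614.5  27.4] [609.3  23.6] 61.7 [-63.7  87.3 -34.2]
wrist (280, 324, 80, 29) [522.   23.6] [525.3  15.9] 39.8 [-30.3   0.8 -34.2]
wrist (549, 298, 89, 20) [638.3  88.7] [650.5  86. ] 42.5 [-17.  133.4 -34.2]
wrist (287, 267, 66, 24) [513.3  43.5] [515.9  37.4] 31.7 [ -8.6   0.8 -34.2]
wrist (326, 79, 10, 9) [479.9 131.5] [480.  132.1] 4.4 [ 85.4   5.2 -34.2]
wrist (333, 77, 8, 9) [481.9 133. ] [482.2 133.8] 3.9 [ 86.    7.7 -34.2]
wrist (322, 71, 13, 11) [477.9 133.4] [477.9 134.2] 5.1 [ 87.9   4.2 -34.2]
wrist (319, 70, 30, 33) [481.5 130.6] [481.8 131.2] 12.8 [ 84.    6.4 -34.2]
```

```bash
python3 -c "
from h import *
s=ctrl.get_state();M=R.from_rotvec(s['tool_rot']).as_matrix();d=cam('wrist')
print(((ray(d,[(320,267),(287,291),(353,291)],.036)-s['position'])@M*1e3).round(1))"
```

```text
[[  2.2   1.  -34.2]
 [-10.6 -15.  -34.2]
 [-10.6  17.  -34.2]]
```

Confirmed: the disc is being pushed. Its rear edge is where a nested disc should be, and 140 mm remain.

Request:
jog_arm --moves '[-0.02, 0, 0, 0, 0, 0, -0.25, -0.045, -0.001, 0, 0, 0, 0, -0.25, -0.075, -0.002, 0, 0, 0, 0, -0.25, -0.105, -0.003, 0, 0, 0, 0, -0.25, -0.135, -0.004, 0, 0, 0, 0, -0.25, -0.16, -0.005, 0, 0, 0, 0, -0.25, -0.185, -0.005, 0, 0, 0, 0, -0.25, -0.2, -0.005, 0, 0, 0, 0, -0.25]'

```text
time: 21.3
position: [0.5316, -0.0045, 0.0018]
tool_rot: [1.722, 2.627, -0.0]
ft_force: [-0.6, 1.2, -0.3]
grip_width: 0.376
grip_force: 0.5
```

Request:
jog_arm --moves '[-0.02, 0, 0, 0, 0, 0, -0.25, -0.045, 0, 0, 0, 0, 0, -0.25, -0.07, 0, 0, 0, 0, 0, -0.25, -0.095, 0, 0, 0, 0, 0, -0.25, -0.12, 0, 0, 0, 0, 0, -0.25, -0.145, 0, 0, 0, 0, 0, -0.25, -0.165, 0, 0, 0, 0, 0, -0.25, -0.175, 0, 0, 0, 0, 0, -0.25]'

```text
time: 22.3
position: [0.5525, -0.0526, 0.0018]
tool_rot: [1.723, 2.627, -0.0]
ft_force: [-0.2, 1.1, -0.1]
grip_width: 0.379
grip_force: 0.5
```

```bash
python3 -c "
from h import *
look()"
```

```text
[ 0.55253274 -0.05255514  0.00176352] 113.49761245319095 [-0.23954906  1.10803838 -0.14374842]
scene (295, 238, 23, 22) [614.5  27.4] [609.3  23.6] 61.7 [ 48.6  88.8 -34.2]
wrist (307, 325, 7, 9) [561.6 -83.4] [564.6 -91.3] 5.2 [-31.9  -4.  -34.2]
wrist (299, 324, 61, 28) [570.2 -79.4] [573.9 -87. ] 30.3 [-31.7   5.5 -34.2]
wrist (56, 305, 33, 5) [ 450.3 -117.5] [ 444.8 -128.1] 15.4 [ -18.9 -119.6  -34.2]
wrist (286, 266, 66, 25) [556.7 -61.5] [559.3 -67.7] 31.7 [ -9.8   0.2 -34.2]
wrist (482, 158, 19, 18) [601.5  23.5] [607.6  23.8] 7.9 [ 50.2  75.2 -34.2]
wrist (427, 100, 129, 127) [601.  24.] [607.   24.3] 56.6 [ 50.9  74.9 -34.2]
```

Request:
jog_arm --moves '[-0.015, 0, 0, 0, 0, 0, -0.25, -0.035, 0, 0, 0, 0, 0, -0.25, -0.055, 0, 0, 0, 0, 0, -0.25, -0.07, 0, 0, 0, 0, 0, -0.25, -0.08, 0, 0, 0, 0, 0, -0.25, -0.09, 0, 0, 0, 0, 0, -0.25, -0.1, 0, 0, 0, 0, 0, -0.25, -0.1, 0, 0, 0, 0, 0, -0.25]'

```text
time: 23.45
position: [0.5644, -0.0803, 0.0017]
tool_rot: [1.723, 2.627, -0.001]
ft_force: [-0.0, -0.3, 1.3]
grip_width: 0.381
grip_force: 0.0
```

```bash
python3 -c "
from h import *
look()
s=ctrl.get_state();M=R.from_rotvec(s['tool_rot']).as_matrix();d=cam('wrist')
b=cv2.cvtColor(d['pixels'],cv2.COLOR_RGB2HSV);print([int(b[r,320,1]<45 and b[r,320,2]>160) for r in range(240,300,2)])"
```

```text
[ 0.56444018 -0.0802509   0.00167965] 113.49004213968004 [-0.01422335 -0.32739891  1.30697465]
side (327, 171, 16, 13) [594.9  16.1] [605.5  25.4] 58.2 [ 76.2  66.4 -34.4]
scene (295, 238, 23, 22) [614.5  27.4] [609.3  23.6] 61.7 [ 78.8  88.9 -34.4]
wrist (315, 324, 29, 11) [ 582.  -106.5] [ 585.7 -114.1] 14.8 [-31.1   5.7 -34.3]
wrist (286, 261, 67, 30) [568.  -86.8] [570.6 -92.9] 32.4 [ -7.4   0.6 -34.3]
wrist (490, 91, 20, 20) [602.2  21.5] [607.5  23.8] 8.2 [ 78.3  75.2 -34.4]
wrist (432, 26, 138, 141) [602.   21.8] [607.2  24.1] 56.0 [ 78.6  75.1 -34.4]
[0, 0, 0, 0, 0, 0, 0, 0, 0, 0, 0, 1, 1, 1, 1, 1, 1, 1, 1, 1, 1, 1, 1, 1, 1, 0, 0, 0, 0, 0]
```

The contact force is gone, so it has probably dropped. I'll lift straight up, move on and look.

Request:
jog_arm --moves '[0.01, 0, -0.05, 0, 0, 0, -0.25, 0.01, 0, -0.15, 0, 0, 0, -0.25, 0, 0, -0.3, 0, 0, 0, -0.25, -0.1, 0, -0.45, 0, 0, 0, -0.25, -0.28, 0, -0.5, 0, 0, 0, -0.25, -0.28, 0, -0.5, 0, 0, 0, -0.25, -0.28, 0, -0.5, 0, 0, 0, -0.25, -0.28, 0, -0.5, 0, 0, 0, -0.25]'

```text
time: 24.65
position: [0.5974, -0.1546, 0.1514]
tool_rot: [-1.718, -2.628, -0.001]
ft_force: [-0.9, 0.6, 0.2]
grip_width: 0.373
grip_force: 0.0
```

```bash
python3 -c "
from h import *
look();discs()"
```

```text
[ 0.59744345 -0.15464365  0.15144307] 113.6524607612462 [-0.94822413  0.61812005  0.23610489]
side (355, 200, 17, 12) [ 561.9 -109.6] [ 572. -102.] 44.1 [ 55.4 -14.4 115.5]
side (327, 171, 21, 14) [595.7  12.8] [606.2  22. ] 60.0 [153.9  65.6 115.6]
scene (295, 238, 23, 22) [614.5  27.4] [609.3  23.6] 61.7 [159.8  88.8 115.6]
scene (266, 209, 17, 15) [581.8 -95.4] [ 576.2 -100.9] 44.7 [ 60.4   9.5 115.5]
wrist (294, 96, 51, 53) [573.3 -99.6] [ 573.6 -100.3] 42.5 [ 59.9   0.  115.5]
wrist (385, 0, 75, 34) [608.7  13.4] [610.3  17.1] 55.6 [149.2  77.7 115.6]
white (50, 325, 46, 44) [ 434.8 -397.2] 55.4 tool [-156.2 -245.9  115.6]
white (548, 296, 92, 24) [ 880.1 -150. ] 86.2 tool [-107.9  261.1  115.5]
white (0, 218, 23, 40) [ 358.6 -305.9] 40.4 tool [ -42.  -279.2  115.7]
white (294, 96, 51, 53) [573.3 -99.8] 42.8 tool [6.090e+01 1.000e-01 1.156e+02]
white (385, 0, 75, 34) [608.8  13. ] 55.6 tool [150.   77.8 115.6]
nonblue (291, 94, 56, 57) [ 573.7 -101. ] 47.7 tool [ 5.960e+01 -1.000e-01  1.276e+02]
nonblue (402, 85, 42, 36) [647.1 -49.8] 35.5 tool [ 77.2  87.7 127.6]
[ 0.59767822 -0.15564906  0.15159396] 113.59691609865834 24.85
```

Both tops now triangulate to z = 24 mm and sit centred in their recesses, with sizes 44 and 60 mm. The bolt and collar are where they were. Handing in.

```bash
python3 -c "
from bench import ctrl
print(ctrl.close_job())"
```

```text
the job is handed in; nothing more can be done
None
```

Job handed in at about 25 s: by the camera measurements, the large disc and then the small disc were pushed into their own recesses, both lie flush, and the bolt and collar showed no sign of having moved (I did not re-measure the blocks, wrench or brush).

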